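# Free a strut from the screw press

## Task

A walking-frame strut is trapped in the bench press: wind the press's handwheel up (anticlockwise) until it is snug against its rubber stop, firmly but without forcing it, and leave it there. Then draw the strut out of the press without dragging it against the screw, lay it gently flat in the black tray and let go, leaving the other things on the bench where they are.

Things in the scene. Friction and masses are not known exactly. Their poses are not given: they have to be found in the camera images.
- press: Grey bench screw press, fixed. Origin: on the bench under the screw's axis; its x points to its column (50 mm wide, 50 to 95 mm from the axis, 195 mm high), z up. Steel bed x +-35, y -45 to +95 mm, top at 60 mm; open at the front (-x) and both sides. The screw rises 4.0 mm per radian (25 mm a turn) as the wheel turns anticlockwise seen from above, and stays where it is left.
- head: Fixed overhanging head of the press, 160 to 195 mm above the bench, 50 mm wide, with a rubber stop ring 8 mm thick under it around the screw. Origin and axes as the press's. A collar clamped on the screw meets this stop after a rise of 22 to 40 mm (5.5 to 10 rad of turning), set differently each time and not to be known from these readings.
- stem: The rising screw, carrying collar and handwheel. Origin on its axis in the middle plane of the wheel's rim, 217 mm above the bench at the start; it rises but this frame does not turn. Foot disc 30 mm across, underside 131 mm below the origin; below it a pilot pin 10 mm across, 12 mm long, which at first stands 11 mm down in the strut's eye.
- hub (a point): Centre of the handwheel (the screw's origin; rim radius 55 mm to the middle of a 12 mm bar). Turning free takes 6 to 7 N at the knob along its circle (2 to 6 N read at a pause). From the stop on this grows 0.5 to 0.8 N per mm of knob travel: 3 N above free is just snug (40 N at the stop), 5 to 9 N is good, 16 N above (220 N at the stop) is forcing it. Let go, it stays or eases back a little.
- knob_mid (a point): Middle of the handwheel's black round crank knob, 22 mm across and 40 mm high, upright on the rim 55 mm from the screw's axis, free to spin on its pin; this point is 30 mm above the rim's middle plane (rim top 6 mm, knob 9 to 49 mm above that plane). Starts at any angle around the wheel. Goes round and rises with the wheel.
- strut: Loose strut, 0.14 to 0.28 kg: steel eye (40 mm across, bore 18 mm, 25 mm high) with an aluminium bar 22 mm wide and 20 mm high along the strut's +y, from the eye to 200 mm from the eye's centre. Origin: centre of the eye's underside, z up. It lies on the press's bed, the eye around the pilot pin, the bar along the press's +y and sticking out beyond the bed.
- strut_grip (a point): Point on the bar beyond the bed, 145 mm along +y from the eye's centre, 10 mm above its underside: bar 22 mm wide (strut x) here, free below; far enough out for a gripper from above to pass beside the handwheel.
- strut_mid (a point): Middle of the strut's underside lengthwise, 90 mm along +y from the eye's centre.
- tray: Black open tray, fixed, 130 x 270 x 30 mm outside (long side along its y), walls and floor 4 mm. Origin: centre of its underside.
- spray_can: Spray can, 52 mm across, 160 mm high, bystander. Origin at the foot's centre.
- grease_tin: Flat tin, 72 mm across, 30 mm high, bystander. Origin at the foot's centre.
- screwdriver: Lying screwdriver, bystander.
- wrench: Lying wrench, bystander.
- brush: Lying brush, bystander.
- bush_a: Brass bush, 28 mm across, 20 mm high, bystander.
- bush_b: A like brass bush, bystander.
- oil_bottle: Small bottle, 48 mm across, 120 mm high, bystander.
There are look-alikes about, which are no part of the job. What is shaped like the strut but blue or pink is not meant.

How it is judged (in metres and radians):
On the way, in this order (a step that is already met when the one before it is completed fails the run):
1. the screw is wound up snug against its rubber stop (contact force between stem and head above 40 N), for 0.2 s.
2. the strut is drawn out clear of the screw (horizontal distance between strut and stem above 0.05 m), for 0.1 s.
At the end, for the whole second after the job is handed in: The screw still bears on its rubber stop (more than 20 N); the strut lies flat (within 3.5 degrees) and still on the floor of the tray, wholly inside it (contact force between stem and head above 20 N and x of strut_mid in the frame of tray between -0.055 and 0.055 m and y of strut_mid in the frame of tray between -0.06 and 0.06 m and z of strut_mid in the frame of tray below 0.009 m and angle between strut's own z axis and vertical below 0.06 rad and linear speed of strut below 0.02 m/s); the robot touches nothing.
It fails at once if the screw is forced against its stop (more than 220 N at the stop, some 16 N more at the knob than free turning) (contact force between stem and head above 220 N).
It fails at once if the strut is dragged or jammed against the screw (more than 15 N) (contact force between strut and stem above 15 N).
It fails at once if the strut is dropped or thrown (faster than 0.8 m/s) (linear speed of strut above 0.8 m/s).
It fails at once if a bystander is moved by more than 30 mm (distance of any of spray_can, grease_tin, screwdriver, wrench, brush, bush_a, bush_b, oil_bottle from where it was at the start of the episode above 0.03 m).
It also fails if it takes over 72 s, if anything falls off the work surface, if the arm or the gripper's body presses on something with over 40 N, if the wrist force passes 120 N, or if a joint passes its speed limit or range.

## Robot

A 6-joint arm with a two-finger parallel gripper is mounted at the origin on the work surface. World frame = base frame: x ahead of the robot, y to its left, z up, the work surface at z = 0. Lengths are in mm, angles in rad, forces in N, time in s.
With the tool pointing down it reaches from about 275 to 750 mm from the base axis. Payload 10.2 kg.
Tool frame: the origin (TCP) lies between the finger pads; the fingertips stand 22 mm ahead of it and the grasp point (between the pads) lies 3 mm ahead of it; z points along the fingers, y is the line along which they close (so a half turn about z gives the same grasp; the last joint's range is limited). The gripper opens to 88 mm and grips with 3 to 60 N. Pads are 18 mm wide; open, the fingers measure 123 mm over their backs; the gripper's body (75 mm by 187 mm) begins 45 mm behind the grasp point.
Start: joints at [-1.444, 0.313, 1.498, -0, 1.331, -0.223], TCP at [179.91, -493.218, 260.72] pointing down, gripper open.
Joint ranges: [-2.94, 2.94], [-0.97, 2.17], [0.19, 2.56], [-1.23, 4.37], [0.02, 3.11], [-2.88, 2.88]. Speed limits (rad/s): [2.39, 2.39, 3.01, 3.14, 3.14, 3.14].

## Interface

Orientations are given as [roll, pitch, yaw] about the fixed x, y, z axes, in that order (R = Rz(yaw) Ry(pitch) Rx(roll)).
In Python, from plant import status, eyes, order gives the robot as it stands.
- The arm moves only by the shell command python3 -m handwheel 'ROWS' [FORCE]. ROWS is JSON, a list that holds one entry, the list of rows, each a list of 7 numbers: the turn, a rotation vector about the tool's x, y, z each as a share of 45 degrees, from -1 to 1, then the shift along the tool's x, y, z each as a share of 250 mm, from -1 to 1, then the closure, from 0 (fully open) to 1 (shut). A call has 1 to 5 rows; each row is the pose to reach, as a shift and turn from the pose commanded when the call began, along the tool's axes at that moment; what a row does not reach only later rows make up. A row lasts 1/12 s, in which the tool goes at most 41.7 mm and 7.16 degrees, less where a joint would pass 70% of its speed; a pose out of reach is approached as far as the arm can. A call with a number of a shift or a turn outside -1 to 1 is refused whole. A call with a gripper value outside its range is refused whole. The fingers move at their own pace and stop on an object; FORCE is the grip in N (left out, the last holds). Time passes only in rows, so rows that repeat a pose let the fingers close. It gives the time, the measured TCP pose, the force and the opening at its end, in the units of the state.
- status.state(): the state, without advancing time (a new reading comes with each control period).
- eyes.get_image(name): name is "scene" or "top"; returns a dict with "frame" (400x640x3 uint8, red, green, blue), "range_z" (400x640 float32, mm along the optical axis (not along the pixel's ray), 0 where there is no reading), "fx", "fy", "cx", "cy" (pixels), "world_from_camera" (4x4, takes a point from camera to world coordinates). Camera axes: x right, y down, z forward; pixel columns grow to the right and rows downward; lengths in mm; the calibration is good to about 2 mm. A picture is of the moment at which its call begins.
- order.finish_job(): hands the job in, once; it reports no verdict.
The state is a dict: "clock": time; "q": joint angles; "joint_velocities": joint speeds; "joint_efforts": joint torques, N m; "tool_pos": TCP position; "ee_rot": TCP orientation; "wrist_force": force on the tool from outside, world axes, zero at the start; "torque": the same for the moment, N m; "width": opening from 0.0 (shut) to 1.0 (fully open).
Only numpy, scipy, OpenCV 4.12 (cv2) and the standard library are available. Lean on these libraries where they do the work, as an engineer would, in place of code of your own. Each camera call takes 0.05 s, during which the arm holds its last target. There are 200 camera calls.

## Working session

There is one attempt and no reset: what is moved stays moved. The work goes in short steps, Python scripts to look and compute and a shell command to move; the robot and the scene stay as the last step left them, time stands still between calls to the robot, and variables do not carry over. Pictures are saved under pics/ and viewed, on a budget of 10 in all, crops included, one or two more only if the job needs it, and the job is handed in when it is done.

```bash
ls; mkdir -p pics; python3 - <<'E'
from plant import status,eyes
import cv2,numpy as np
print(status.state())
for n in("scene","top"):
    d=eyes.get_image(n); cv2.imwrite(f"pics/{n}0.png",d["frame"][:,:,::-1]); np.savez(f"{n}0.npz",**d)
    print(n,d["fx"],d["cx"],d["cy"],np.round(d["world_from_camera"],3).tolist())
E
```

```text
pics
{'clock': 0.0, 'q': array([-1.44442419e+00,  3.13411037e-01,  1.49843356e+00, -4.06195082e-05,
        1.33098782e+00, -2.23394077e-01]), 'joint_velocities': array([ 0.00088146, -0.00049639,  0.00092591,  0.00169649, -0.00017211,
       -0.00196324]), 'joint_efforts': array([ 5.49381843e-05, -4.02211690e+01, -2.52270842e+01,  6.94844616e-02,
        3.52802163e-02, -9.52511004e-05]), 'tool_pos': array([ 179.86050088, -492.99504525,  260.18231353]), 'ee_rot': array([-3.14037495e+00, -2.36193749e-04,  3.49775739e-01]), 'wrist_force': array([0.53722968, 0.54403019, 0.06449714]), 'torque': array([-0.001247  , -0.01893638,  0.04396556]), 'width': 1.004501509002707}
scene 391.99150815237977 325.60216346333056 195.9059906259222 [[-0.305, 0.564, -0.767, 1270.99], [0.952, 0.165, -0.258, 244.078], [-0.019, -0.809, -0.588, 776.597], [0.0, 0.0, 0.0, 1.0]]
top 516.9940606668354 331.4097361323056 204.6134583004778 [[-0.028, -0.998, 0.056, 385.871], [-0.999, 0.029, 0.014, -39.503], [-0.015, -0.055, -0.998, 1668.969], [0.0, 0.0, 0.0, 1.0]]
```

View pics/scene0.png

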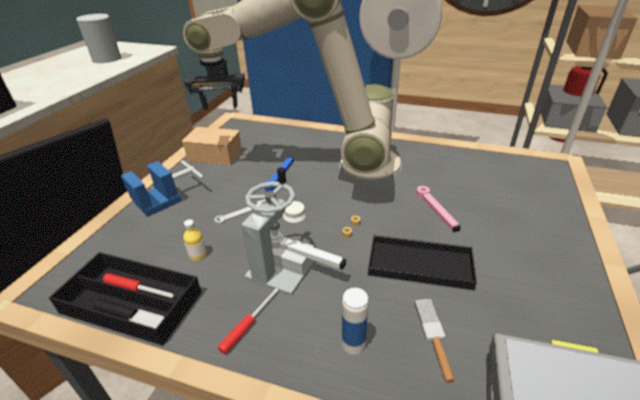

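View pics/top0.png

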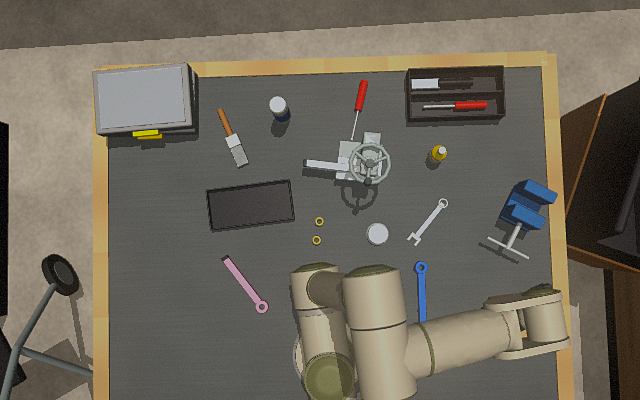

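The top view shows the press (370,160) with its wheel, the black knob at about (367,182), the strut's aluminium bar running left to about (305,163), and the empty tray at (250,205). The scene view shows the same press at (270,240) and the bar end at (343,262). The blue (421,290) and pink (245,285) struts are look-alikes, and the divided box (455,93) isn't the tray.

```bash
cat > h.py <<'E'
import numpy as np,cv2
from plant import status,eyes
def cloud(d):
    v,u=np.mgrid[:400,:640]; z=d["range_z"]
    P=np.stack([(u-d["cx"])/d["fx"]*z,(v-d["cy"])/d["fy"]*z,z],-1); T=d["world_from_camera"]
    W=P@T[:3,:3].T+T[:3,3]; W[z<=0]=np.nan
    return W
def ray(d,u,v,h):
    T=d["world_from_camera"]; r=T[:3,:3]@np.array([(u-d["cx"])/d["fx"],(v-d["cy"])/d["fy"],1.]); o=T[:3,3]
    return o+r*(h-o[2])/r[2]
def circ(P):
    A=np.c_[2*P,np.ones(len(P))]; s=np.linalg.lstsq(A,(P**2).sum(1),rcond=None)[0]
    return s[:2],np.sqrt(s[2]+s[:2]@s[:2])
E
python3 - <<'E'
from h import *
for n in("top","scene"):
    d=dict(np.load(n+"0.npz")); W=cloud(d); rgb=d["frame"].astype(int); g=rgb.sum(2)
    ctr=ray(d,370,162,215) if n=="top" else c0
    c0=ctr
    near=np.hypot(W[...,0]-c0[0],W[...,1]-c0[1])<95
    m=near&(W[...,2]>208)&(W[...,2]<232)&(g>240)
    P=W[m]; P=P[~np.isnan(P[:,0])]
    c=np.median(P[:,:2],0)
    for _ in range(8):
        r=np.hypot(*(P[:,:2]-c).T); k=(abs(r-55)<12); c,R=circ(P[k][:,:2])
    print(n,"wheel",c,R,k.sum(),np.median(P[k][:,2]),np.percentile(P[k][:,2],[5,95]))
    m=near&(W[...,2]>232)&(W[...,2]<300)
    P=W[m]; print("knob pts",len(P),P.mean(0),P.min(0),P.max(0)); v,u=np.nonzero(m); print(u.mean(),v.mean())
    # strut bar
    m=(W[...,2]>68)&(W[...,2]<92)&(g>330)&(np.hypot(W[...,0]-c0[0],W[...,1]-c0[1])<230)&(W[...,1]>c0[1]+80)
    P=W[m]; v,u=np.nonzero(m)
    if len(P): print("bar",len(P),np.median(P[:,2]),P.min(0),P.max(0)); r=cv2.minAreaRect(P[:,:2].astype(np.float32)); print(r,cv2.boxPoints(r).tolist())
    # tray
    a=ray(d,250,205,30)[:2] if n=="top" else a
    near=np.hypot(W[...,0]-a[0],W[...,1]-a[1])<170
    for lo,hi in((18,45),(-8,12)):
        m=(near&(W[...,2]>lo)&(W[...,2]<hi)&(g<110)).astype(np.uint8)
        k,l,s,_=cv2.connectedComponentsWithStats(m); i=1+s[1:,4].argmax(); P=W[l==i]
        r=cv2.minAreaRect(P[:,:2].astype(np.float32)); print("tray",lo,len(P),np.median(P[:,2]),r)
E
python3 - <<'E'
import cv2,numpy as np,sys
sys.path.insert(0,'.')
a=cv2.imread('pics/top0.png')[115:235,200:410];b=cv2.imread('pics/scene0.png')[150:300,200:410]
cv2.imwrite('pics/crop1.png',np.hstack([cv2.resize(a,(400,228),interpolation=2),cv2.resize(b,(400,286),interpolation=2)[:228]]) if 0 else np.vstack([cv2.resize(a,(525,300),interpolation=2),cv2.resize(b,(525,300),interpolation=2)]))
E
```

```text
top wheel [ 580.438768   -130.14505566] 53.739646622340985 475 222.1971558106925 [217.13477173 227.40874436]
knob pts 61 [ 528.07911603 -122.16218625  262.07498453] [ 515.4373496  -177.44284402  232.85190982] [ 611.61709744 -110.7964045   272.37296676]
368.0163934426229 180.31147540983608
bar 248 80.18433181806517 [563.52803646 -51.2071703   70.10069937] [618.82392731  57.2770353   90.49957323]
((590.9177856445312, 3.3191490173339844), (109.35442352294922, 41.145938873291016), 81.49190521240234) [[562.4818115234375, -47.712581634521484], [603.1749267578125, -53.80009078979492], [619.353759765625, 54.35087966918945], [578.66064453125, 60.43838882446289]]
tray 18 9 23.3938019374757 ((470.3725280761719, 374.1561279296875), (22.332584381103516, 2.31679630279541), 2.934462308883667)
tray -8 22 5.014537239881065 ((534.3456420898438, 360.74505615234375), (5.400633335113525, 43.526546478271484), 4.294651031494141)
scene wheel [ 583.81321993 -129.16565314] 53.55598886855303 566 222.2662094878898 [216.03512379 225.03952354]
knob pts 129 [ 532.37003559 -118.43503476  253.6029672 ] [ 516.17300535 -130.64704164  232.47674103] [ 540.83242    -110.26731777  268.6058608 ]
281.06976744186045 174.1627906976744
bar 403 80.1234327014929 [581.60813345 -52.15086827  68.0775247 ] [619.70614095  59.06968995  85.28555122]
((600.5360107421875, 3.134784698486328), (114.3777847290039, 25.31601905822754), 81.60693359375) [[579.6660766601562, -51.59400939941406], [604.7109985351562, -55.289222717285156], [621.4059448242188, 57.86357879638672], [596.3610229492188, 61.55879211425781]]
tray 18 101 21.85850084637616 ((557.322509765625, 185.37158203125), (5.263461589813232, 129.5719757080078), 6.368310451507568)
tray -8 106 8.13332196168642 ((543.4453125, 313.6768798828125), (4.902693271636963, 135.8875732421875), 6.319184303283691)
```

View pics/crop1.png

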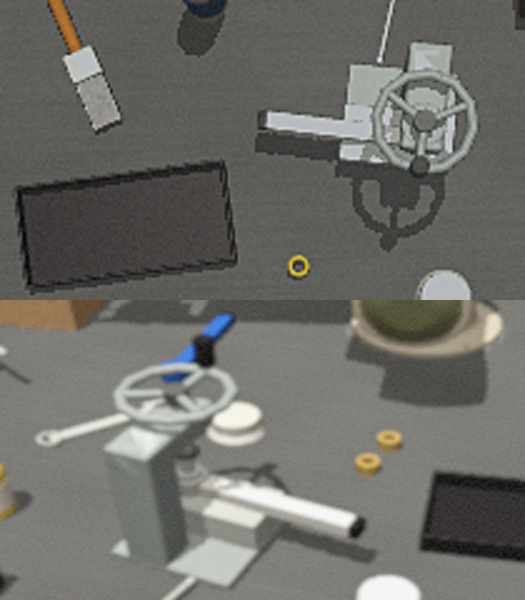

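Confirmed in the crop: the strut is the silver bar with the black tip (top view 305–350,163), held by its eye in the press. The blue and pink ones are look-alikes, and the knob is the black cylinder on the near rim. I'll start the approach and measure the tray and hub height at the same time.

```bash
python3 -m handwheel '[[[0,0,0.15,0.14,-0.07,-0.05,0],[0,0,0.3,0.27,-0.15,-0.1,0],[0,0,0.445,0.41,-0.22,-0.14,0],[0,0,0.445,0.55,-0.29,-0.19,0],[0,0,0.445,0.687,-0.367,-0.24,0]]]' 40
cat > st.py <<'E'
from h import *
s=status.state(); print(round(s["clock"],2),np.round(s["tool_pos"],1),np.round(s["ee_rot"],3),"F",np.round(s["wrist_force"],1),"w",round(s["width"],3))
E
python3 st.py; python3 - <<'E'
from h import *
d=dict(np.load("top0.npz")); W=cloud(d); h=W[...,2]
c=np.array([582,-129.6]); r=np.hypot(W[...,0]-c[0],W[...,1]-c[1])
for a,b in((0,8),(8,14),(14,20),(20,30)): print(a,np.percentile(h[(r>=a)&(r<b)],[5,50,95]))
# tray from top: dark mask in image, corners via minAreaRect cast at z=30
for n,seed in(("top",(250,205)),("scene",(422,265))):
    d=dict(np.load(n+"0.npz")); g=cv2.cvtColor(d["frame"],cv2.COLOR_RGB2GRAY)
    m=(g<58).astype(np.uint8); k,l,s,_=cv2.connectedComponentsWithStats(m); i=l[max(0,seed[1]-35):seed[1]+35,seed[0]-60:seed[0]+60]
    i=np.bincount(i[i>0]).argmax(); v,u=np.nonzero(l==i)
    hull=cv2.convexHull(np.c_[u,v].astype(np.int32)); P=np.array([ray(d,*p[0],30)[:2] for p in hull],np.float32)
    print(n,s[i].tolist(),cv2.minAreaRect(P))
    for q in ([(206,189.8),(288.8,179.8),(294.8,219.8),(211.2,231.8)] if n=="top" else [(374,239),(474,249),(474,286),(369,264)]): print(ray(d,*q,30).round(0))
E
```

```text
clock: 0.52
tool_pos: [310.7, -346.6, 321.0]
ee_rot: [-3.141, 0.0, -0.001]
wrist_force: [0.1, -1.2, -0.1]
width: 0.998
0.52 [ 310.7 -346.6  321. ] [-3.141e+00  0.000e+00 -1.000e-03] F [ 0.1 -1.2 -0.1] w 0.998
0 [223.3416247  226.92635513 231.11037845]
8 [194.80115438 223.46496837 229.55984617]
14 [194.03048304 200.48294298 224.50749674]
20 [ 60.74990006 195.00285216 222.33148667]
top [206, 179, 89, 54, 706] ((483.1689758300781, 242.82717895507812), (139.30958557128906, 272.81982421875), 5.957574367523193)
[537. 382.  30.]
[561. 116.  30.]
[433. 100.  30.]
[402. 367.  30.]
scene [368, 237, 108, 53, 3998] ((501.4371337890625, 245.6103057861328), (149.0755157470703, 263.72601318359375), 5.822514533996582)
[454. 110.  30.]
[417. 377.  30.]
[551. 379.  30.]
[553. 118.  30.]
```

```bash
python3 -m handwheel '[[[0,0,0,0.11,-0.114,0,0],[0,0,0,0.22,-0.228,0,0],[0,0,0,0.33,-0.342,0,0],[0,0,0,0.44,-0.456,0,0],[0,0,0,0.55,-0.57,0,0]]]' >/dev/null
python3 -m handwheel '[[[0,0,0,0.11,-0.114,0,0],[0,0,0,0.22,-0.228,0,0],[0,0,0,0.32,-0.342,0.05,0],[0,0,0,0.32,-0.342,0.084,0],[0,0,0,0.32,-0.342,0.084,0]]]'
python3 - <<'E'
from h import *
for n in("top","scene"):
    d=eyes.get_image(n); np.savez(n+"1.npz",**d); cv2.imwrite(f"pics/{n}1.png",d["frame"][:,:,::-1])
a=cv2.imread("pics/scene1.png")[100:250,170:370]; cv2.imwrite("pics/crop2.png",cv2.resize(a,None,fx=3,fy=3,interpolation=2))
E
```

```text
clock: 1.35
tool_pos: [527.3, -118.6, 297.4]
ee_rot: [-3.14, 0.004, 0.003]
wrist_force: [-0.7, 0.4, 0.3]
width: 1.002
```

View pics/crop2.png

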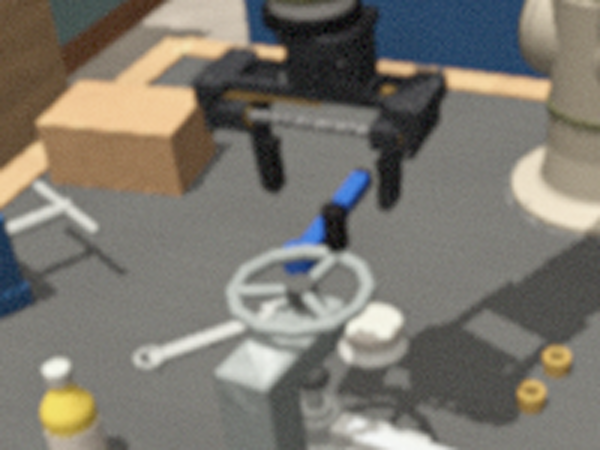

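The fingers (crop 268,175 and 390,190) straddle the knob (335,225). I'll go down and close.

```bash
python3 -m handwheel '[[[0,0,0,0,0,0.1,0],[0,0,0,0,0,0.19,0],[0,0,0,0,0,0.19,0],[0,0,0,0,0,0.19,0.5],[0,0,0,0,0,0.19,0.5]]]' 40; python3 -m handwheel '[[[0,0,0,0,0,0,1],[0,0,0,0,0,0,1],[0,0,0,0,0,0,1],[0,0,0,0,0,0,1],[0,0,0,0,0,0,1]]]'; python3 -m handwheel '[[[0,0,0,0,0,0,1],[0,0,0,0,0,0,1]]]'
cat > arc.py <<'E'
# print rows (tool axes at yaw 0: x, -y, -z) for arc steps from current angle: arc.py step_deg n
import sys; from h import *
H=np.array([582,-129.6]); R=55.
s=status.state(); p=s["tool_pos"]; a=np.arctan2(*(p[:2]-H)[::-1]); r=np.hypot(*(p[:2]-H))
st,n=np.radians(float(sys.argv[1])),int(sys.argv[2])
print("ang",np.degrees(a).round(1),"r",r.round(1))
for i in range(1,n+1):
    b=a+st*i; dx,dy=R*(np.array([np.cos(b)-np.cos(a),np.sin(b)-np.sin(a)])); dz=4*st*i
    print([0,0,0,round(dx/250,3),round(-dy/250,3),round(-dz/250,3),1])
E
python3 arc.py 12 5
```

```text
clock: 1.87
tool_pos: [527.4, -121.0, 254.1]
ee_rot: [3.14, -0.002, -0.001]
wrist_force: [0.1, -0.4, 0.1]
width: 0.874
clock: 2.28
tool_pos: [527.3, -120.1, 252.5]
ee_rot: [3.141, -0.0, 0.0]
wrist_force: [0.2, -0.1, -0.7]
width: 0.495
clock: 2.45
tool_pos: [527.3, -120.1, 252.3]
ee_rot: [3.142, -0.0, 0.0]
wrist_force: [0.5, -0.0, -0.1]
width: 0.341
ang 170.1 r 55.6
[0, 0, 0, np.float64(-0.003), np.float64(0.046), np.float64(-0.003), 1]
[0, 0, 0, np.float64(0.003), np.float64(0.091), np.float64(-0.007), 1]
[0, 0, 0, np.float64(0.019), np.float64(0.135), np.float64(-0.01), 1]
[0, 0, 0, np.float64(0.044), np.float64(0.174), np.float64(-0.013), 1]
[0, 0, 0, np.float64(0.076), np.float64(0.207), np.float64(-0.017), 1]
```

```bash
python3 -m handwheel '[[[0,0,0,0,0,0,1],[0,0,0,0,0,0,1],[0,0,0,0,0,0,1],[0,0,0,0,0,0,1],[0,0,0,0,0,0,1]]]'
sed -i 's/^    print(\[0.*/    print("[0,0,0,%.3f,%.3f,%.3f,1]"%(dx\/250,-dy\/250,-dz\/250),end="," if i<n else "\\n")/' arc.py
python3 arc.py 10 5
```

```text
clock: 2.87
tool_pos: [527.3, -120.2, 252.2]
ee_rot: [3.141, -0.0, 0.0]
wrist_force: [0.1, -0.1, -0.8]
width: 0.241
ang 170.3 r 55.5
[0,0,0,-0.003,0.038,-0.003,1],[0,0,0,0.000,0.076,-0.006,1],[0,0,0,0.010,0.113,-0.008,1],[0,0,0,0.027,0.148,-0.011,1],[0,0,0,0.049,0.179,-0.014,1]
```

Gripped (21 mm). I'll start cranking.

```bash
python3 -m handwheel '[[[0,0,0,-0.003,0.038,-0.003,1],[0,0,0,0,0.076,-0.006,1],[0,0,0,0.01,0.113,-0.008,1],[0,0,0,0.027,0.148,-0.011,1],[0,0,0,0.049,0.179,-0.014,1]]]'
cat >> arc.py <<'E'
F=s["wrist_force"]; print("t",round(s["clock"],2),"z",p[2].round(1),"Ftan",-(F[0]*-np.sin(a)+F[1]*np.cos(a)).round(1),"Frad",(F[0]*np.cos(a)+F[1]*np.sin(a)).round(1),"Fz",F[2].round(1),"w",round(s["width"],3))
E
python3 arc.py 15 5
```

```text
clock: 3.28
tool_pos: [538.6, -164.2, 255.5]
ee_rot: [-3.139, 0.004, 0.001]
wrist_force: [-5.5, 6.3, 2.1]
width: 0.242
ang -141.5 r 55.5
[0,0,0,0.041,0.040,-0.004,1],[0,0,0,0.092,0.068,-0.008,1],[0,0,0,0.147,0.082,-0.013,1],[0,0,0,0.205,0.080,-0.017,1],[0,0,0,0.260,0.065,-0.021,1]
t 3.28 z 255.5 Ftan 8.3 Frad 0.4 Fz 2.1 w 0.242
```

```bash
python3 -m handwheel '[[[0,0,0,0.041,0.04,-0.004,1],[0,0,0,0.092,0.068,-0.008,1],[0,0,0,0.147,0.082,-0.013,1],[0,0,0,0.205,0.08,-0.017,1],[0,0,0,0.26,0.065,-0.021,1]]]' >/dev/null; python3 arc.py 15 5
```

```text
ang -67.0 r 55.5
[0,0,0,0.050,-0.029,-0.004,1],[0,0,0,0.090,-0.070,-0.008,1],[0,0,0,0.118,-0.120,-0.013,1],[0,0,0,0.133,-0.176,-0.017,1],[0,0,0,0.132,-0.233,-0.021,1]
t 3.7 z 260.4 Ftan 8.9 Frad -11.7 Fz 1.9 w 0.238
```

```bash
python3 -m handwheel '[[[0,0,0,0.05,-0.029,-0.004,1],[0,0,0,0.09,-0.07,-0.008,1],[0,0,0,0.117,-0.12,-0.013,1],[0,0,0,0.131,-0.175,-0.017,1],[0,0,0,0.13,-0.232,-0.021,1]]]' >/dev/null; python3 arc.py 15 5
```

```text
ang 5.5 r 54.8
[0,0,0,-0.013,-0.056,-0.004,1],[0,0,0,-0.040,-0.107,-0.008,1],[0,0,0,-0.079,-0.149,-0.013,1],[0,0,0,-0.128,-0.179,-0.017,1],[0,0,0,-0.183,-0.196,-0.021,1]
t 4.12 z 265.7 Ftan 8.1 Frad -7.4 Fz -0.9 w 0.24
```

```bash
python3 -m handwheel '[[[0,0,0,-0.014,-0.056,-0.004,1],[0,0,0,-0.041,-0.106,-0.008,1],[0,0,0,-0.08,-0.147,-0.013,1],[0,0,0,-0.128,-0.176,-0.017,1],[0,0,0,-0.183,-0.193,-0.021,1]]]' >/dev/null; python3 arc.py 8 4
```

```text
ang 79.9 r 55.0
[0,0,0,-0.031,-0.003,-0.002,1],[0,0,0,-0.061,-0.002,-0.004,1],[0,0,0,-0.091,0.003,-0.007,1],[0,0,0,-0.121,0.013,-0.009,1]
t 4.53 z 271.3 Ftan 9.2 Frad -9.8 Fz -4.8 w 0.24
```

```bash
python3 -m handwheel '[[[0,0,0,-0.031,0,-0.002,1],[0,0,0,-0.061,0.001,-0.004,1],[0,0,0,-0.09,0.006,-0.006,1],[0,0,0,-0.119,0.016,-0.007,1],[0,0,0,-0.119,0.016,-0.007,1]]]' >/dev/null; python3 arc.py 4 5;  python3 - <<'E'
import numpy as np
# rows for successive 12-deg calls (3 x 4 deg + hold) from 112 deg
for a0 in range(112,380,12):
    out=[]
    for i in (1,2,3):
        a,b=np.radians([a0,a0+4*i]); out.append("[0,0,0,%.3f,%.3f,%.3f,1]"%(.22*(np.cos(b)-np.cos(a)),-.22*(np.sin(b)-np.sin(a)),-.016*np.radians(4*i)))
    print(a0,",".join(out))
E
```

```text
ang 112.1 r 55.0
[0,0,0,-0.014,0.006,-0.001,1],[0,0,0,-0.028,0.013,-0.002,1],[0,0,0,-0.041,0.022,-0.003,1],[0,0,0,-0.053,0.031,-0.004,1],[0,0,0,-0.065,0.041,-0.006,1]
t 4.95 z 273.4 Ftan 2.0 Frad 0.6 Fz -0.4 w 0.237
112 [0,0,0,-0.014,0.006,-0.001,1],[0,0,0,-0.028,0.013,-0.002,1],[0,0,0,-0.041,0.022,-0.003,1]
124 [0,0,0,-0.012,0.009,-0.001,1],[0,0,0,-0.024,0.019,-0.002,1],[0,0,0,-0.035,0.030,-0.003,1]
136 [0,0,0,-0.010,0.011,-0.001,1],[0,0,0,-0.020,0.024,-0.002,1],[0,0,0,-0.028,0.036,-0.003,1]
148 [0,0,0,-0.008,0.013,-0.001,1],[0,0,0,-0.014,0.027,-0.002,1],[0,0,0,-0.020,0.041,-0.003,1]
160 [0,0,0,-0.005,0.015,-0.001,1],[0,0,0,-0.008,0.030,-0.002,1],[0,0,0,-0.011,0.045,-0.003,1]
172 [0,0,0,-0.002,0.015,-0.001,1],[0,0,0,-0.002,0.031,-0.002,1],[0,0,0,-0.002,0.046,-0.003,1]
184 [0,0,0,0.002,0.015,-0.001,1],[0,0,0,0.004,0.030,-0.002,1],[0,0,0,0.008,0.045,-0.003,1]
196 [0,0,0,0.005,0.015,-0.001,1],[0,0,0,0.010,0.029,-0.002,1],[0,0,0,0.017,0.043,-0.003,1]
208 [0,0,0,0.008,0.013,-0.001,1],[0,0,0,0.016,0.026,-0.002,1],[0,0,0,0.026,0.038,-0.003,1]
220 [0,0,0,0.010,0.011,-0.001,1],[0,0,0,0.021,0
[... 562 characters left out ...]
002,1],[0,0,0,0.041,-0.022,-0.003,1]
304 [0,0,0,0.012,-0.009,-0.001,1],[0,0,0,0.024,-0.019,-0.002,1],[0,0,0,0.035,-0.030,-0.003,1]
316 [0,0,0,0.010,-0.011,-0.001,1],[0,0,0,0.020,-0.024,-0.002,1],[0,0,0,0.028,-0.036,-0.003,1]
328 [0,0,0,0.008,-0.013,-0.001,1],[0,0,0,0.014,-0.027,-0.002,1],[0,0,0,0.020,-0.041,-0.003,1]
340 [0,0,0,0.005,-0.015,-0.001,1],[0,0,0,0.008,-0.030,-0.002,1],[0,0,0,0.011,-0.045,-0.003,1]
352 [0,0,0,0.002,-0.015,-0.001,1],[0,0,0,0.002,-0.031,-0.002,1],[0,0,0,0.002,-0.046,-0.003,1]
364 [0,0,0,-0.002,-0.015,-0.001,1],[0,0,0,-0.004,-0.030,-0.002,1],[0,0,0,-0.008,-0.045,-0.003,1]
376 [0,0,0,-0.005,-0.015,-0.001,1],[0,0,0,-0.010,-0.029,-0.002,1],[0,0,0,-0.017,-0.043,-0.003,1]
```

```bash
sed -i '$a T=-(F[0]*-np.sin(a)+F[1]*np.cos(a)); sys.exit(1 if T>8.7 else 0)' arc.py
g(){ python3 arc.py 4 3 | grep -v '^\[' ; return ${PIPESTATUS[0]}; }
python3 -m handwheel '[[[0,0,0,-0.014,0.006,-0.001,1],[0,0,0,-0.028,0.013,-0.002,1],[0,0,0,-0.041,0.022,-0.003,1]]]' >/dev/null; g && python3 -m handwheel '[[[0,0,0,-0.012,0.009,-0.001,1],[0,0,0,-0.024,0.019,-0.002,1],[0,0,0,-0.035,0.03,-0.003,1]]]' >/dev/null && g && python3 -m handwheel '[[[0,0,0,-0.01,0.011,-0.001,1],[0,0,0,-0.02,0.024,-0.002,1],[0,0,0,-0.028,0.036,-0.003,1]]]' >/dev/null && g && python3 -m handwheel '[[[0,0,0,-0.008,0.013,-0.001,1],[0,0,0,-0.014,0.027,-0.002,1],[0,0,0,-0.02,0.041,-0.003,1]]]' >/dev/null && g
```

```text
ang 123.1 r 55.1
t 5.2 z 274.1 Ftan 7.7 Frad 2.4 Fz 0.3 w 0.236
ang 134.8 r 55.2
t 5.45 z 274.8 Ftan 11.9 Frad 2.9 Fz -0.8 w 0.238
```

```bash
g(){ python3 arc.py 4 3 | grep -v '^\[' ; }
python3 -m handwheel '[[[0,0,0,-0.004,0.004,0,1],[0,0,0,-0.008,0.008,-0.001,1]]]' >/dev/null; g
```

```text
ang 137.4 r 55.3
t 5.62 z 275.0 Ftan 12.8 Frad 1.6 Fz -1.4 w 0.236
```

```bash
g(){ python3 arc.py 4 3 | grep -v '^\[' ; }
python3 -m handwheel '[[[0,0,0,-0.004,0.004,0,1],[0,0,0,-0.008,0.009,-0.001,1]]]' >/dev/null; g
```

```text
ang 140.2 r 55.3
t 5.78 z 275.2 Ftan 13.3 Frad 0.3 Fz -1.8 w 0.242
```

```bash
g(){ python3 arc.py 4 3 | grep -v '^\[' ; }
python3 -m handwheel '[[[0,0,0,0,0,0,1],[0,0,0,0,0,0,1],[0,0,0,0,0,0,1]]]' >/dev/null; g;python3 -m handwheel '[[[0,0,0,-0.003,0.003,0,1],[0,0,0,-0.006,0.006,-0.001,1]]]' >/dev/null; g
```

```text
ang 140.4 r 55.3
t 6.03 z 275.2 Ftan 10.6 Frad 0.5 Fz -0.9 w 0.238
ang 142.2 r 55.4
t 6.2 z 275.4 Ftan 15.1 Frad -2.0 Fz -2.8 w 0.243
```

About 8 N above free running: snug and inside the good band. I'll hold briefly, let go and rise.

```bash
python3 -m handwheel '[[[0,0,0,0,0,0,1],[0,0,0,0,0,0,1],[0,0,0,0,0,0,0.5],[0,0,0,0,0,0,0.3],[0,0,0,0,0,0,0]]]'; python3 -m handwheel '[[[0,0,0,0,0,0,0],[0,0,0,0,0,0,0],[0,0,0,0,0,0,0],[0,0,0,0,0,0,0],[0,0,0,0,0,0,0]]]'; python3 -m handwheel '[[[0,0,0,0,0,-0.06,0],[0,0,0,0,0,-0.15,0],[0,0,0,0,0,-0.28,0],[0,0,0,0,0,-0.28,0]]]'
```

```text
clock: 6.62
tool_pos: [536.9, -97.7, 275.4]
ee_rot: [3.141, 0.001, 0.0]
wrist_force: [-0.5, -0.9, 0.1]
width: 0.443
clock: 7.03
tool_pos: [537.0, -97.7, 275.5]
ee_rot: [3.142, 0.0, 0.0]
wrist_force: [0.2, -1.2, 0.4]
width: 0.817
clock: 7.37
tool_pos: [537.9, -97.9, 351.2]
ee_rot: [3.138, -0.009, 0.0]
wrist_force: [-0.4, -0.3, 1.1]
width: 0.999
```

```bash
python3 - <<'E'
from h import *
for n in("top","scene"):
    d=dict(np.load(n+"0.npz")); g=cv2.cvtColor(d["frame"],cv2.COLOR_RGB2GRAY)
    # cast pixels on z=80 plane, bright bar top beyond bed
    v,u=np.mgrid[:400,:640]; P=np.array([ray(d,a,b,80)[:2] for a,b in zip(u.ravel(),v.ravel())]).reshape(400,640,2)
    W=cloud(d)
    for th in (150,175):
        m=(g>th)&(P[...,1]>-25)&(P[...,1]<75)&(P[...,0]>560)&(P[...,0]<640)
        Q=P[m].astype(np.float32); r=cv2.minAreaRect(Q); l=cv2.fitLine(Q,2,0,.01,.01).ravel()
        print(n,th,m.sum(),np.round(r[0],1),np.round(r[1],1),round(r[2],1),"line",l.round(3),"x at y=-6:",(l[2]+l[0]/l[1]*(-6-l[3])).round(1),"hgt",np.nanmedian(W[m][:,2]).round(1))
E
python3 st.py
```

```text
top 150 176 [602.1  15.3] [79.9 20.8] 81.1 line [1.52000e-01 9.88000e-01 6.01958e+02 1.47750e+01] x at y=-6: 598.8 hgt 79.9
top 175 164 [601.8  15.4] [79.9 19.3] 81.1 line [1.62000e-01 9.87000e-01 6.01818e+02 1.54510e+01] x at y=-6: 598.3 hgt 79.9
scene 150 375 [607.   15.4] [85.7 39.9] 80.6 line [1.97000e-01 9.80000e-01 6.07338e+02 1.68470e+01] x at y=-6: 602.7 hgt 79.7
scene 175 262 [603.4  15. ] [83.3 28. ] 81.5 line [1.64000e-01 9.86000e-01 6.03209e+02 1.61850e+01] x at y=-6: 599.5 hgt 80.7
7.37 [537.9 -97.9 351.2] [ 3.138 -0.009  0.   ] F [-0.4 -0.3  1.1] w 0.999
```

```bash
python3 -m handwheel '[[[0,0,-0.15,0.05,-0.08,0,0],[0,0,-0.3,0.1,-0.16,0,0],[0,0,-0.45,0.15,-0.23,0,0],[0,0,-0.6,0.2,-0.3,0,0],[0,0,-0.75,0.25,-0.367,0,0]]]' 60 >/dev/null; python3 -m handwheel '[[[0,0,-0.15,0,0,0,0],[0,0,-0.3,0,0,0,0],[0,0,-0.45,0,0,0,0],[0,0,-0.6,0,0,0,0],[0,0,-0.75,0,0,0,0]]]' >/dev/null;  python3 -m handwheel '[[[0,0,-0.15,0,0,0,0],[0,0,-0.304,0,0,0,0],[0,0,-0.304,0,0,0,0],[0,0,-0.304,0,0,0,0]]]' 
python3 - <<'E'
from h import *
ims=[]
for n in("top","scene"):
    d=eyes.get_image(n); np.savez(n+"2.npz",**d); f=d["frame"][:,:,::-1]
    ims.append(cv2.resize(f[110:230,280:440] if n=="top" else f[120:300,180:420],(480,360) if n=="top" else (480,360),interpolation=2)[:,:390])
cv2.imwrite("pics/crop3.png",np.hstack(ims))
s=status.state(); p=s["tool_pos"]; y=s["ee_rot"][2]; t=np.array([599.5,-6,84])-p
x=np.array([np.cos(y),np.sin(y),0]); yy=np.array([np.sin(y),-np.cos(y),0]); print("tool shift",t@x/250,t@yy/250,-t[2]/250)
E
```

```text
clock: 8.53
tool_pos: [599.5, -5.8, 345.3]
ee_rot: [-3.141, 0.0, 1.414]
wrist_force: [-0.4, -0.3, 0.0]
width: 1.003
tool shift -0.0006220731934451913 0.00026939183455601355 1.0454258029087447
```

View pics/crop3.png

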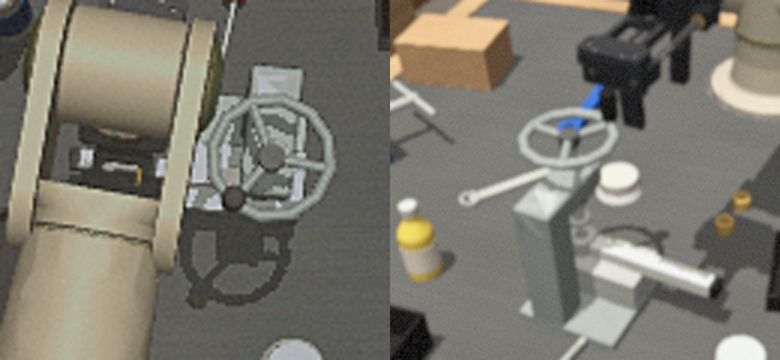

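The crop shows the wheel risen with the knob at about 137°, the collar up at the head, the pin clear of the eye, and the strut still on the bed. The wrist would come close to the wheel at 125 mm, so I'll use the given 145 mm grip point.

```bash
python3 -m handwheel '[[[0,0,0,0.08,0,0,0],[0,0,0,0.08,0,0.13,0],[0,0,0,0.08,0,0.29,0],[0,0,0,0.08,0,0.45,0],[0,0,0,0.08,0,0.6,0]]]'; python3 -m handwheel '[[[0,0,0,0,0,0.14,0],[0,0,0,0,0,0.24,0],[0,0,0,0,0,0.33,0],[0,0,0,0,0,0.33,0],[0,0,0,0,0,0.33,0]]]'
python3 - <<'E'
from h import *
d=eyes.get_image("scene"); cv2.imwrite("pics/crop4.png",cv2.resize(d["frame"][120:320,200:420,::-1],None,fx=3,fy=3,interpolation=2))
E
```

```text
clock: 9.05
tool_pos: [602.1, 14.1, 193.6]
ee_rot: [-3.142, 0.0, 1.415]
wrist_force: [0.6, -0.3, -0.8]
width: 1.001
clock: 9.47
tool_pos: [602.4, 14.0, 112.9]
ee_rot: [-3.14, -0.0, 1.416]
wrist_force: [-0.1, -0.7, 0.5]
width: 1.003
```

View pics/crop4.png

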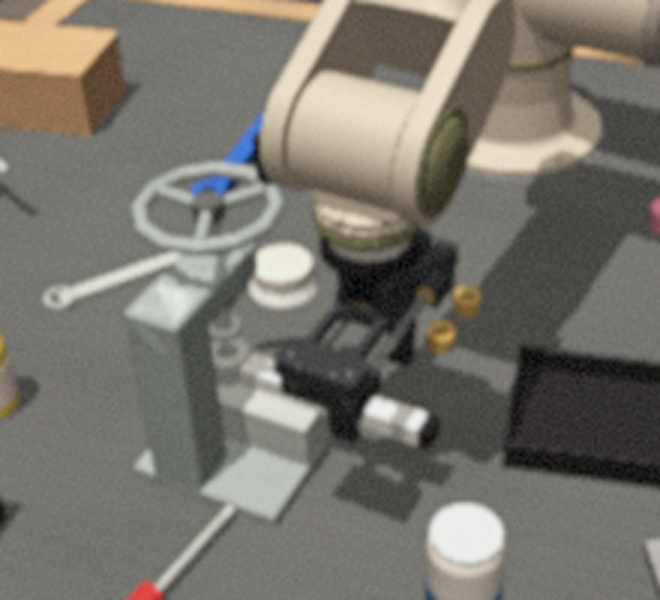

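The fingers straddle the bar, with the wrist beside the wheel and clear. I'll finish the descent and close gently.

```bash
python3 -m handwheel '[[[0,0,0,0,0,0.05,0],[0,0,0,0,0,0.1,0],[0,0,0,0,0,0.116,0.3],[0,0,0,0,0,0.116,0.5],[0,0,0,0,0,0.116,0.6]]]' 20;python3 -m handwheel '[[[0,0,0,0,0,0,0.7],[0,0,0,0,0,0,0.7],[0,0,0,0,0,0,0.7],[0,0,0,0,0,0,0.7],[0,0,0,0,0,0,0.7]]]'; python3 -m handwheel '[[[0,0,0,0,0,0,1],[0,0,0,0,0,0,1],[0,0,0,0,0,0,1],[0,0,0,0,0,0,1],[0,0,0,0,0,0,1]]]' 20;  python3 -m handwheel '[[[0,0,0,0,0,0,1],[0,0,0,0,0,0,1],[0,0,0,0,0,0,1]]]' 60
```

```text
clock: 9.93
tool_pos: [602.8, 13.9, 84.5]
ee_rot: [3.141, -0.0, 1.417]
wrist_force: [-0.2, 0.6, 0.5]
width: 0.802
clock: 10.35
tool_pos: [602.6, 13.9, 84.1]
ee_rot: [3.141, -0.0, 1.417]
wrist_force: [-0.4, 0.3, 0.7]
width: 0.42
clock: 10.77
tool_pos: [602.6, 14.0, 84.0]
ee_rot: [3.142, -0.0, 1.417]
wrist_force: [-0.0, -0.1, -0.6]
width: 0.253
clock: 11.02
tool_pos: [602.5, 13.9, 84.0]
ee_rot: [3.142, -0.0, 1.417]
wrist_force: [-0.8, 0.7, -0.5]
width: 0.243
```

```bash
python3 -m handwheel '[[[0,0,0,0,0,-0.006,1],[0,0,0,0,0,-0.012,1],[0,0,0,0,0,-0.012,1]]]'; python3 -m handwheel '[[[0,0,0,0.02,0,0,1],[0,0,0,0.05,0,0,1],[0,0,0,0.09,0,0,1],[0,0,0,0.13,0,0,1],[0,0,0,0.18,0,0,1]]]'
python3 - <<'E'
from h import *
d=eyes.get_image("scene"); cv2.imwrite("pics/crop5.png",cv2.resize(d["frame"][150:320,200:420,::-1],None,fx=3,fy=3,interpolation=2))
E
```

```text
clock: 11.27
tool_pos: [602.5, 14.0, 87.1]
ee_rot: [3.142, -0.0, 1.417]
wrist_force: [0.1, -0.9, -1.9]
width: 0.246
clock: 11.68
tool_pos: [609.5, 59.6, 86.9]
ee_rot: [-3.141, 0.0, 1.417]
wrist_force: [0.5, -0.2, -2.1]
width: 0.24
```

View pics/crop5.png

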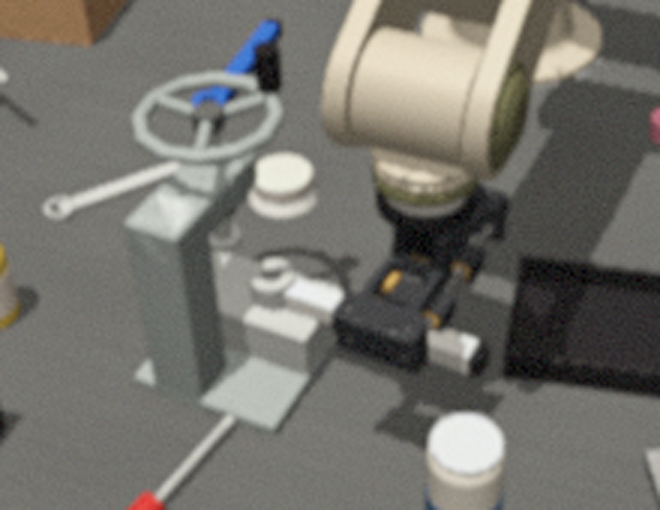

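The eye is clear of the screw and level. I'll pull further, lift, then swing to the tray.

```bash
python3 -m handwheel '[[[0,0,0,0.06,0,-0.01,1],[0,0,0,0.12,0.0,-0.05,1],[0,0,0,0.18,-0.02,-0.1,1],[0,0,0,0.24,-0.06,-0.16,1],[0,0,0,0.3,-0.1,-0.22,1]]]'
python3 - <<'E'
from h import *
s=status.state(); p=s["tool_pos"]; y=s["ee_rot"][2]; t=np.array([478.3,297.7,142])-p
x=np.array([np.cos(y),np.sin(y),0]); yy=np.array([np.sin(y),-np.cos(y),0]); print("tool shift",t@x/250,t@yy/250,-t[2]/250,"turn",-np.degrees(1.675-y)/45)
E
```

```text
clock: 12.15
tool_pos: [595.9, 137.9, 142.5]
ee_rot: [-3.141, -0.0, 1.417]
wrist_force: [0.6, 1.1, -1.4]
width: 0.245
tool shift 0.55968101121957 -0.5625614366535288 0.002151369624652034 turn -0.3280978284944386
```

```bash
python3 -m handwheel '[[[0,0,-0.04,0.06,-0.06,0,1],[0,0,-0.08,0.13,-0.13,0,1],[0,0,-0.12,0.2,-0.2,0,1],[0,0,-0.16,0.27,-0.27,0,1],[0,0,-0.2,0.34,-0.34,0,1]]]' >/dev/null
python3 - <<'E'
from h import *
s=status.state(); p=s["tool_pos"]; y=s["ee_rot"][2]; t=np.array([478.3,297.7,142])-p
x=np.array([np.cos(y),np.sin(y),0]); yy=np.array([np.sin(y),-np.cos(y),0]); print(p,"tool shift",t@x/250,t@yy/250,-t[2]/250,"turn",-np.degrees(1.675-y)/45)
E
```

```text
[524.28345967 235.05152617 142.27112731] tool shift 0.251538565768089 -0.18263982951308644 0.001084509238801047 turn -0.12611390527180705
```

```bash
python3 -m handwheel '[[[0,0,-0.04,0.07,-0.06,0,1],[0,0,-0.08,0.14,-0.11,0,1],[0,0,-0.126,0.2,-0.15,0,1],[0,0,-0.126,0.245,-0.18,0,1],[0,0,-0.126,0.245,-0.18,0,1]]]'
python3 - <<'E'
from h import *
d=eyes.get_image("scene"); np.savez("scene3.npz",**d); d2=eyes.get_image("top")
a=cv2.resize(d["frame"][150:320,320:520,::-1],(400,340),interpolation=2); b=cv2.resize(d2["frame"][140:270,180:333,::-1],(400,340),interpolation=2)
cv2.imwrite("pics/crop6.png",np.hstack([a,b]))
E
```

```text
clock: 12.98
tool_pos: [478.6, 296.8, 142.2]
ee_rot: [-3.142, -0.0, 1.675]
wrist_force: [0.7, 0.2, -1.9]
width: 0.242
```

View pics/crop6.png

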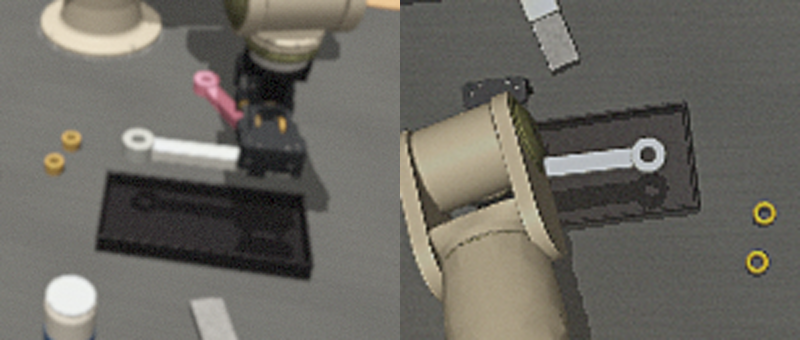

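The strut is level, centred over the tray (eye at right crop 648,155), and its direction matches the tray's. Lowering.

```bash
python3 -m handwheel '[[[0,0,0,0,0,0.08,1],[0,0,0,0,0,0.17,1],[0,0,0,0,0,0.26,1],[0,0,0,0,0,0.34,1],[0,0,0,0,0,0.4,1]]]'; python3 -m handwheel '[[[0,0,0,0,0,0.012,1],[0,0,0,0,0,0.024,1],[0,0,0,0,0,0.034,1],[0,0,0,0,0,0.034,1]]]'; python3 -m handwheel '[[[0,0,0,0,0,0.005,1],[0,0,0,0,0,0.01,1],[0,0,0,0,0,0.014,1],[0,0,0,0,0,0.014,1]]]'
```

```text
clock: 13.5
tool_pos: [480.2, 293.4, 40.3]
ee_rot: [-3.14, 0.001, 1.671]
wrist_force: [0.0, 0.6, -2.9]
width: 0.244
clock: 13.83
tool_pos: [480.5, 294.3, 34.0]
ee_rot: [3.141, -0.0, 1.673]
wrist_force: [-0.1, 0.6, -2.5]
width: 0.248
clock: 14.17
tool_pos: [480.0, 294.5, 30.0]
ee_rot: [3.141, -0.0, 1.673]
wrist_force: [0.3, 0.7, -1.8]
width: 0.242
```

```bash
python3 -m handwheel '[[[0,0,0,0,0,0.005,1],[0,0,0,0,0,0.005,1],[0,0,0,0,0,0.005,1]]]'|sed -n '2p;4p'; python3 -m handwheel '[[[0,0,0,0,0,0.004,1],[0,0,0,0,0,0.004,1],[0,0,0,0,0,0.004,1]]]'|sed -n '2p;4p'
```

```text
tool_pos: [480.0, 294.5, 28.7]
wrist_force: [0.8, 0.0, -1.9]
tool_pos: [480.1, 294.5, 28.0]
wrist_force: [0.7, 0.0, 1.8]
```

Contact with the floor, exactly where expected. I'll open partway because the tray walls are close, then rise.

```bash
python3 -m handwheel '[[[0,0,0,0,0,0,0.7],[0,0,0,0,0,0,0.65],[0,0,0,0,0,0,0.6],[0,0,0,0,0,0,0.55],[0,0,0,0,0,0,0.55]]]' 10; python3 -m handwheel '[[[0,0,0,0,0,0,0.55],[0,0,0,0,0,0,0.55]]]'; python3 -m handwheel '[[[0,0,0,0,0,-0.03,0.55],[0,0,0,0,0,-0.12,0.55],[0,0,0,0,0,-0.28,0.55],[0,0,0,0,0,-0.44,0.55],[0,0,0,0,0,-0.6,0.55]]]'; python3 -m handwheel '[[[0,0,0,-0.0,0.16,-0.1,0.55],[0,0,0,0,0.32,-0.2,0.55],[0,0,0,-0.15,0.32,-0.2,0.55],[0,0,0,-0.2,0.32,-0.2,0.55]]]' >/dev/null
python3 -m handwheel '[[[0,0,0,0.14,0,0,0.55],[0,0,0,0.28,0,0,0.55],[0,0,0,0.44,0,0,0.55],[0,0,0,0.6,0,0,0.55],[0,0,0,0.6,0,0,0.55]]]'
python3 - <<'E'
from h import *
d=eyes.get_image("scene"); np.savez("scene4.npz",**d); d2=eyes.get_image("top"); np.savez("top4.npz",**d2)
a=cv2.resize(d["frame"][150:320,200:500,::-1],(600,340),interpolation=2)
cv2.imwrite("pics/end.png",np.vstack([a,cv2.resize(d2["frame"][100:270,150:450,::-1],(450,255),interpolation=2)[:, :].copy() if 0 else cv2.resize(d2["frame"][110:240,180:410,::-1],(600,255),interpolation=2)]))
s=status.state(); print(s["tool_pos"],s["wrist_force"])
E
```

```text
clock: 15.08
tool_pos: [480.0, 294.5, 27.7]
ee_rot: [3.142, 0.0, 1.673]
wrist_force: [-0.1, -0.0, 0.3]
width: 0.452
clock: 15.25
tool_pos: [480.0, 294.5, 27.7]
ee_rot: [3.142, -0.0, 1.673]
wrist_force: [-0.7, 0.3, -0.7]
width: 0.449
clock: 15.67
tool_pos: [479.6, 294.3, 180.1]
ee_rot: [-3.142, 0.0, 1.673]
wrist_force: [1.3, -0.6, -0.0]
width: 0.453
clock: 16.42
tool_pos: [546.5, 407.7, 227.0]
ee_rot: [-3.14, -0.001, 1.679]
wrist_force: [-0.5, -0.3, 0.7]
width: 0.447
[548.25458746 402.98420803 227.18937829] [ 0.19795632 -0.05493665 -0.03870485]
```

View pics/end.png

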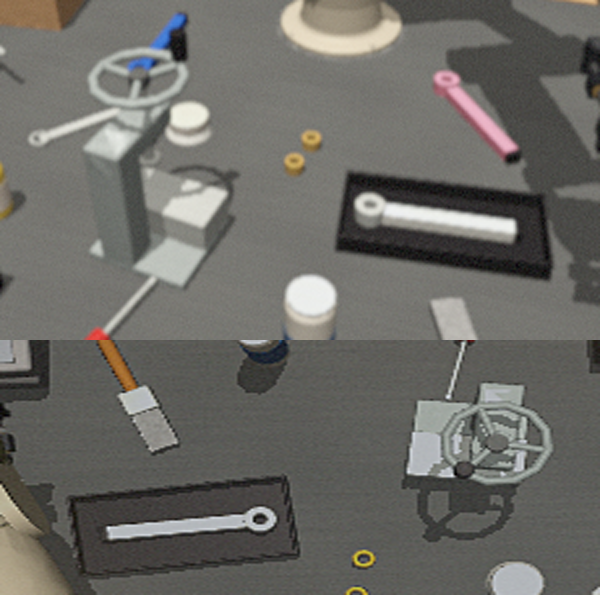

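The strut lies flat in the tray in both views, and the other things haven't moved. Last check: where the knob came to rest compared with the 142° I let go at, and the strut against the tray.

```bash
python3 - <<'E'
from h import *
H=np.array([582,-129.6])
for n in("top4","scene4"):
    d=dict(np.load(n+".npz")); W=cloud(d); g=d["frame"].astype(int).sum(2)
    m=(np.hypot(W[...,0]-H[0],W[...,1]-H[1])<75)&(W[...,2]>262)&(W[...,2]<300)&(g<200)
    c=np.median(W[m],0)-np.r_[H,0]; print(n,"knob",m.sum(),c.round(1),"ang",np.degrees(np.arctan2(c[1],c[0])).round(1),"rim z",np.nanmedian(W[(abs(np.hypot(W[...,0]-H[0],W[...,1]-H[1])-55)<7)&(W[...,2]>225)&(W[...,2]<256)][:,2]).round(1))
    m=(np.hypot(W[...,0]-484,W[...,1]-243)<125)&(W[...,2]>8)&(W[...,2]<45)&(g>330)
    P=W[m]; r=cv2.minAreaRect(P[:,:2].astype(np.float32)); t=P[g[m]>450]
    A=np.c_[P[:,:2],np.ones(len(P))]; k=np.linalg.lstsq(A,P[:,2],rcond=None)[0]
    print("strut",r,"top z",np.median(P[:,2]).round(1),"slope",k[:2].round(3))
E
```

```text
top4 knob 25 [-47.1  38.4 286.7] ang 140.8 rim z 245.3
strut ((490.8442687988281, 234.05319213867188), (35.59772491455078, 208.415283203125), 2.9973745346069336) top z 24.9 slope [-0.009 -0.026]
scene4 knob 94 [-34.1  39.3 279.3] ang 131.0 rim z 245.2
strut ((442.7210388183594, 227.30227661132812), (124.25861358642578, 212.0452423095703), 7.533020496368408) top z 23.8 slope [-0.242 -0.039]
```

```bash
python3 -c "
from plant import order,status
print(order.finish_job(), status.state()['clock'])"
```

```text
the job is handed in; nothing more can be done
the job is handed in; nothing more can be done
```

I wound the wheel about 332° anticlockwise by its knob until it bore on the rubber stop. I then drew the strut out level along its own axis, lowered it into the black tray until it touched, let go and backed off. The job was handed in at about 17 s; it reported no verdict.

**Screw:** the knob force rose from about 7 N turning free to 15 N, roughly 8 N above free and inside the good band. The rim sits 23.1 mm above its start, against 23.2 mm expected from the turning, so it barely eased back. Knob-angle readings afterwards disagreed: 141° from the top camera and 131° from the scene camera, against 142° when I let go. The scene camera sees only one side of the knob, so I trusted the rim height and the top view. I had no direct reading of the force at the stop after letting go.

**Strut:** in the top view it lies in the tray with its top at 24–25 mm, as expected, and a slope under 0.03 rad. Its centre is about 1 cm from the tray's. The scene camera's fit of its outline was unusable because the mask took in other pixels, but that picture also shows it flat inside the tray.

**Surroundings:** the last pictures show the nearby bystanders where they were. The wrist force read about zero with the arm clear.

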